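Lay a battery pack on its back in a test cradle

ROBOT

A 7-joint arm with a two-finger parallel gripper is mounted at the origin on the work surface. World frame = base frame: x ahead of the robot, y to its left, z up, the work surface at z = 0. Lengths are in m, angles in rad, forces in N, time in s.
With the tool pointing down it reaches from about 0.425 to 0.825 m from the base axis. Payload 3.6 kg.
Tool frame: the origin (TCP) lies on the centre line of the jaws, within the pads' length; the fingertips stand 25 mm ahead of it and the grasp point (between the pads) lies 6 mm ahead of it (manip.finger_overhang is the distance from the TCP to the fingertips, in m); z points along the fingers, x is the direction in which the jaws open and shut, and the axes are right-handed (so a half turn about z gives the same grasp; the last joint's range is limited). The gripper opens to 93 mm and grips with 3 to 60 N. Pads are 15 mm wide; open, the fingers measure 128 mm over their backs; the gripper's body (75 mm by 188 mm) begins 65 mm behind the grasp point.
Start: joints at [-1.129, 0.615, -0.013, 1.423, 0.008, 1.103, -0.04], TCP at [0.294, 0.58, 0.244] pointing down, gripper open.
Joint ranges: [-3.12, 3.12], [-0.3, 2.06], [-1.34, 1.32], [0.26, 2.42], [-1.36, 4.5], [0.01, 1.98], [-2.84, 2.84]. Speed limits (rad/s): [2.79, 2.79, 3.14, 3.14, 3.14, 3.14, 3.14].

INTERFACE

Orientations are given as a unit quaternion [x, y, z, w].
In Python, from cell import manip, read_camera, camera_info, ticket gives the robot as it stands. The module is installed in compiled form; this text tells all that it offers.
- The arm moves only by the tool carry_out, never from a script. Its argument "commands" is one flat list of numbers, 6 for each row, row after row: the shift along the tool's x, y, z in mm, then the turn, a rotation vector about the tool's x, y, z in units of 6 degrees (1.0 is 6 degrees). In form: [dx, dy, dz, ax, ay, az, dx, dy, dz, ax, ay, az, ...]. A call has 1 to 12 rows; each row shifts and turns the commanded pose from where the row before left it, along the tool's axes as they then stand; what a row does not reach is not made up. A row lasts 1/12 s, in which the tool goes at most 41.7 mm and 7.16 degrees, less where a joint would pass 70% of its speed; a pose out of reach is approached as far as the arm can. A call with a gripper value outside its range is refused whole. "jaw" is the finger opening in mm, from 0 to 93, set as the call begins (left out, the last holds). The fingers move at their own pace and stop on an object; the grip force is fixed at half the most. Time passes only in rows, so rows that do not move let the fingers close. It gives the time, the measured TCP pose, the force and the opening at its end, in the units of the state.
- manip.sense(): the state, without advancing time (a new reading comes with each control period).
- read_camera(name): name is "scene" or "top" or "wrist"; returns the picture (420x560x3 uint8, blue, green, red); there is no depth.
- camera_info(name): a dict with "fx", "fy", "cx", "cy" (pixels), "world_to_cam" (4x4, takes a point from world to camera coordinates). Camera axes: x right, y up, looking along -z (the intrinsics and any distortion apply to the point x, -y, -z); pixel columns grow to the right and rows downward; lengths in m; the calibration is good to about 2 mm. A picture is of the moment at which its call begins: read the wrist's pose just before it. camera_info takes no time and is no camera call; for the wrist camera it gives the pose at the moment of the call.
- ticket.job_done(): hands the job in, once; it reports no verdict.
The state is a dict: "time": time; "q": joint angles; "qd": joint speeds; "tau": joint torques, N m; "tcp_pos": TCP position; "eef_rot": TCP orientation; "ft_force": force on the tool from outside, world axes, zero at the start; "wrist_torque": the same for the moment, N m; "width": finger opening in m.
Only numpy, scipy, OpenCV 4.12 (cv2) and the standard library are available. Lean on these libraries where they do the work, as an engineer would, in place of code of your own. Each camera call takes 0.05 s, during which the arm holds its last target.

TASK

Lay the standing battery pack on its back in the test cradle for wiring, terminal panel facing up: slide it upright along the bench until its foot meets the cradle's orange stop bar, then push high on the terminal face to tip it over the bar, and finally slide the lying pack squarely home against the blue fence. The case is delicate: do not lift the pack off the surface and never press on it with more than 15 N; leave the other things on the bench alone.

Things in the scene. Friction and masses are not known exactly. Their poses are not given: they have to be found in the camera images.
- cradle: Test cradle fixed to the bench. Its origin is at bench height in the middle of the deck's front edge; its +x is the direction in which the pack is pushed and tipped, z up. Aluminium deck from x=0 to 115 mm, 140 mm wide (y), top 12 mm above the bench, no side walls; then the blue fence. The pack lies home with its centre at x=60 mm, y near 0, 47 mm above the bench.
- deck (a point): Middle of the deck's front edge, on its top. In front of it (-x) an orange stop bar, level with the deck: 12 mm high, 10 mm thick, 140 mm wide, rigid. It is clamped at another, unmeasured place each time: its front face is 12 to 57 mm in front of this point and must be found by feel. The gap to the deck is open. A freshly tipped pack overhangs the bar's front by about 12 mm.
- fence (a point): Middle of the top edge of the fence's face, 47 mm above the bench; the face looks along the cradle's -x. Blue, rigid, 12 mm thick, 140 mm wide.
- pack_center (a point): Centre of the battery pack. Loose grey box, black band near its top, blue strip on top: 70 (own x) x 100 (own y) x 110 mm (own z, up at the start), 0.55 to 0.95 kg, centre of mass central. Terminal face (white panel, flush red and black terminals) looks along own -x, away from the cradle. Starts standing on the bench, 10 to 120 mm short of the bar, own x within 9 degrees of the cradle's x.
- pack: The same pack: origin at the centre of its underside, same axes. It slides on bench or deck at 2.5 to 6.5 N; pushed below a third of its height it slides upright, pushed high before it meets the bar it may topple early. Against the bar, 2 to 5 N near the top tips it about the bar's top edge; past about 40 degrees it falls over by itself. Home, its own z lies along the cradle's x and its own x points down.
- board: Bystander: circuit board in a black tray, 160 x 130 mm, 38 mm high, loose; origin under its centre.
- meter: Bystander: yellow multimeter lying down, 150 x 75 mm, 43 mm high, loose; origin under its centre.
- driver: Bystander: screwdriver lying on the bench, about 200 mm long, loose.
- spool: Bystander: steel wire spool standing on a flange, 60 mm across, 42 mm high, loose; origin under its centre.
- jar: Bystander: small jar of screws, 52 mm across, 55 mm high, loose; origin under its centre.
- mouse: Bystander: black computer mouse, 100 x 60 mm, 30 mm high, loose; origin under its centre.
Not all that is in view belongs to the job. Leave any pink or purple look-alike of the cradle alone.

How it is judged:
On the way, in this order (a step that is already met when the one before it is completed fails the run):
1. the pack, still upright, is held with its foot pressed against the stop bar (contact force between pack and cradle above 0.6 N and angle between pack_center's own z axis and vertical below 0.12 rad), for 0.2 s.
2. the pack has been tipped over the bar and lies on its back, terminal face up (angle between pack_center's own x axis and vertical above 2.95 rad and x of pack_center in the frame of cradle below 0.052 m), for 0.2 s.
3. the lying pack is home against the fence (x of pack_center in the frame of cradle between 0.055 and 0.066 m and y of pack_center in the frame of cradle between -0.022 and 0.022 m and z of pack_center in the frame of cradle between 0.042 and 0.052 m and angle between pack_center's own x axis and vertical above 3.04 rad and angle between the z axis of pack_center and the x axis of cradle, either way round below 0.09 rad), for 0.2 s.
At the end, for the whole second after the job is handed in: The pack lies flat on the cradle deck on its back, terminal face up within 6 degrees, its top end home against the fence (centre at 60 mm, -5 to +6 mm, along the cradle's x), within 22 mm of the cradle's middle line, square to the cradle within 5 degrees, at rest (all of step 3 and linear speed of pack below 0.01 m/s and angular speed of pack below 0.05 rad/s); the robot touches nothing.
It fails at once if the robot presses on the pack with more than 15 N (contact force between any of the fingers, the arm and pack above 15 N).
It fails at once if the pack is lifted clear of the surface or topples over sideways (height (world z) of pack_center above 0.085 m or angle between pack_center's own y axis and vertical above 1.95 rad or angle between pack_center's own y axis and vertical below 1.19 rad).
It fails at once if a bystander is moved by more than 20 mm (distance of any of board, meter, driver, spool, jar, mouse from where it was at the start of the episode above 0.02 m).
It also fails if it takes over 72 s, if anything falls off the work surface, if the arm or the gripper's body presses on something with over 40 N, if the wrist force passes 120 N, or if a joint passes its speed limit or range.

## Working session

There is one attempt and no reset: what is moved stays moved. The work goes in short steps, Python scripts to look and compute and a tool call to move; the robot and the scene stay as the last step left them, time stands still between calls to the robot, and variables do not carry over. Pictures are saved under pics/ and viewed, and the job is handed in when it is done.

Besides the shell and the picture viewer there is one more tool, called after "Emit:" as name(argument=value, ...) on one line, values as JSON. carry_out: Moves the arm, as the interface text tells. Its arguments: {"type":"object","properties":{"commands":{"type":"array"},"jaw":{"type":"number"}},"required":["commands"]}

```bash
mkdir -p pics
python3 - <<'E'
from cell import manip, read_camera, camera_info, ticket
import cv2
s=manip.sense();print({k:s[k] for k in s})
for n in ["scene","top"]:
    cv2.imwrite(f"pics/{n}0.png",read_camera(n)); print(n,camera_info(n))
E
```

```text
{'time': 0.0, 'q': array([-1.128498  ,  0.61588231, -0.01261791,  1.42484063,  0.0081055 ,
        1.10337557, -0.04040473]), 'qd': array([-2.28028825e-03,  6.53930257e-04, -5.14851925e-05,  8.73789819e-04,
       -6.08693330e-04,  1.15766166e-03,  9.07293401e-05]), 'tau': array([-6.77053617e-05, -4.58954287e+01,  2.09055673e-01, -1.65742117e+01,
       -6.10163016e-02,  2.06667715e-02,  2.50799258e-04]), 'tcp_pos': array([0.29335501, 0.57925464, 0.24252433]), 'eef_rot': array([ 8.51984244e-01,  5.23565985e-01, -1.03619134e-03,  6.58644243e-04]), 'ft_force': array([0.24001534, 0.01760129, 0.61853155]), 'wrist_torque': array([ 0.04249875, -0.017072  ,  0.00572876]), 'width': 0.09316279414906693}
scene {'fx': 384.6968245575185, 'fy': 384.6968245575185, 'cx': 284.0815483470984, 'cy': 208.63534510078077, 'world_to_cam': array([[-0.89672972,  0.44203179,  0.02199336,  0.46446643],
       [-0.26003475, -0.56642965,  0.78200983,  0.07933431],
       [ 0.3581309 ,  0.69553242,  0.62287793, -1.1603042 ],
       [ 0.        ,  0.        ,  0.        ,  1.        ]])}
top {'fx': 538.1623996947991, 'fy': 538.1623996947991, 'cx': 281.2783147939586, 'cy': 213.65861585926348, 'world_to_cam': array([[-3.27347072e-04, -9.99995715e-01,  2.90924562e-03,
         1.91781766e-02],
       [ 9.96653454e-01, -8.84420861e-05,  8.17427999e-02,
        -5.19966311e-01],
       [-8.17421923e-02,  2.92626796e-03,  9.96649212e-01,
        -1.35755723e+00],
       [ 0.00000000e+00,  0.00000000e+00,  0.00000000e+00,
         1.00000000e+00]])}
```

View pics/scene0.png

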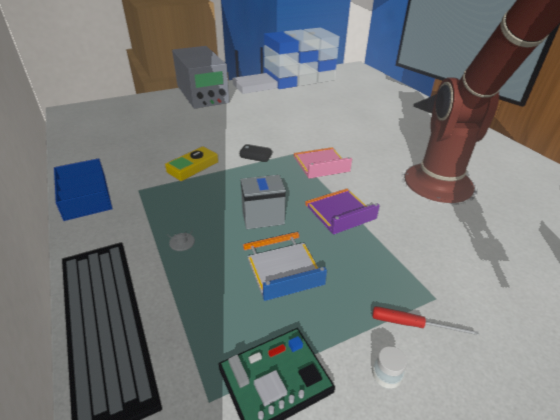

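View pics/top0.png

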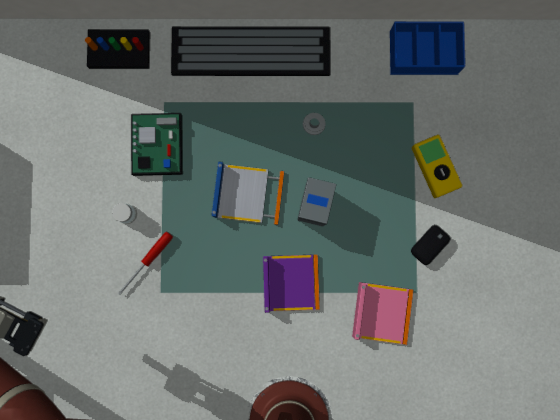

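Cradle candidates in the top view are a blue-fence grey deck (245,193), a purple one (292,283) and a pink one (383,313). The blue/grey one fits the description. The pack is the grey box with a blue strip at (317,200); the blue bin at (427,48) is not it. I'll check with a close crop.

Run:
```python
import cv2
a=cv2.imread("pics/top0.png")[145:245,200:350]
cv2.imwrite("pics/c1.png",cv2.resize(a,None,fx=5,fy=5,interpolation=cv2.INTER_CUBIC))
a=cv2.imread("pics/scene0.png")[165:305,220:350]
cv2.imwrite("pics/c2.png",cv2.resize(a,None,fx=4,fy=4,interpolation=cv2.INTER_CUBIC))
```

```text
(no output)
```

View pics/c1.png

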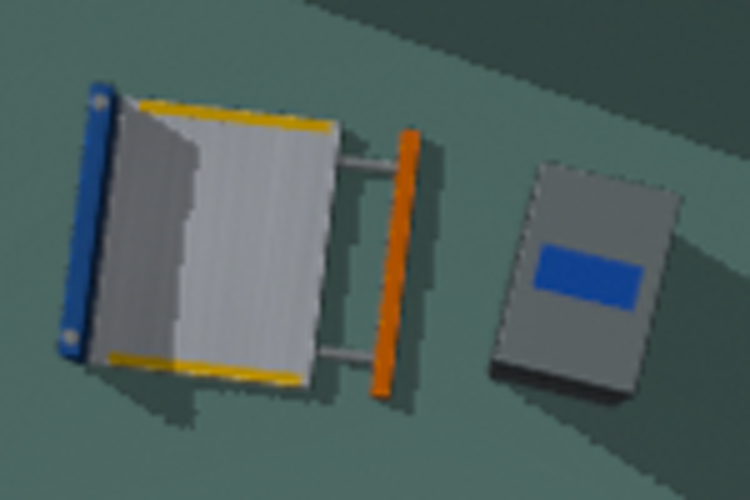

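View pics/c2.png

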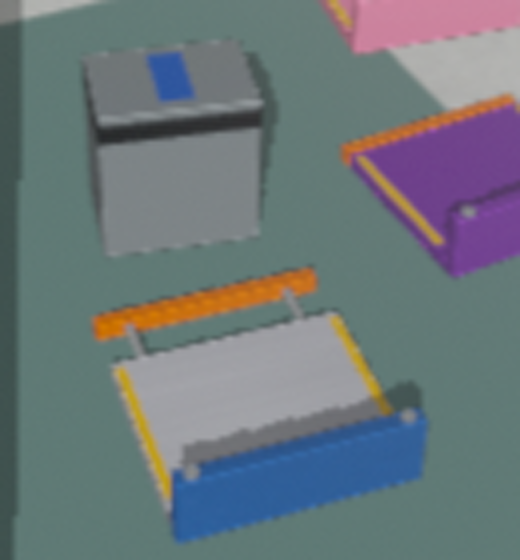

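```bash
cat > h.py <<'E'
import numpy as np
from cell import manip, read_camera, camera_info, ticket
import cv2
def w(cam,u,v,z):
    c=camera_info(cam) if isinstance(cam,str) else cam; M=c["world_to_cam"]
    d=np.array([(u-c["cx"])/c["fx"],-(v-c["cy"])/c["fy"],-1.])
    R=M[:3,:3];o=-R.T@M[:3,3];d=R.T@d
    return o+d*(z-o[2])/d[2]
def px(cam,p):
    c=camera_info(cam); q=c["world_to_cam"]@np.r_[p,1]
    return c["cx"]+c["fx"]*q[0]/-q[2], c["cy"]-c["fy"]*q[1]/-q[2]
E
python3 - <<'E'
from h import *
def t(u,v,z,f=5,o=(200,145),n="top"): return w(n,(u+.5)/f-.5+o[0],(v+.5)/f-.5+o[1],z)
P={}
for k,l,z in [("deck front",[(340,121),(308,386)],.012),("bar front",[(420,131),(390,398)],.012),("bar rear",[(400,131),(372,396)],.012),("fence face",[(115,86),(84,358)],.047),("pack",[(541,161),(684,198),(634,393),(490,366)],.110)]:
    p=np.array([t(u,v,z) for u,v in l]);P[k]=p
    print(k,(p*1000).round(1).tolist(),(np.linalg.norm(np.diff(np.vstack([p,p[:1]]),axis=0),axis=1)*1e3).round(1))
def mk(l,z):
    return np.array([t(u,v,z,4,(220,165),"scene") for u,v in l])
for k,l,z in [("deck front",[(336,313),(113,366)],.012),("bar front",[(314,268),(93,318)],.012),("fence top",[(422,415),(180,468)],.047),("pack",[(238,41),(264,105),(95,121),(83,58)],.110)]:
    p=mk(l,z);print("S",k,(p*1000).round(1).tolist(),(np.linalg.norm(np.diff(np.vstack([p,p[:1]]),axis=0),axis=1)*1e3).round(1))
f=P["deck front"];g=P["fence face"]
ey=f[1]-f[0];print(np.degrees(np.arctan2(*(ey[:2]))))
pc=P["pack"].mean(0);print(pc)
E
```

```text
deck front [[637.6, 54.5, 12.0], [499.7, 70.8, 12.0]] [138.9 138.9]
bar front [[632.4, 13.0, 12.0], [493.5, 28.5, 12.0]] [139.8 139.8]
bar rear [[632.4, 23.4, 12.0], [494.5, 37.8, 12.0]] [138.6 138.6]
fence face [[649.7, 167.8, 47.0], [511.5, 182.1, 47.0]] [139. 139.]
pack [[601.8, -44.6, 110.0], [583.9, -113.4, 110.0], [489.8, -88.7, 110.0], [502.7, -19.8, 110.0]] [ 71.1  97.3  70.1 102.2]
S deck front [[501.2, 71.6, 12.0], [638.8, 56.2, 12.0]] [138.5 138.5]
S bar front [[494.4, 30.4, 12.0], [634.7, 14.4, 12.0]] [141.2 141.2]
S fence top [[516.4, 190.9, 47.0], [646.8, 169.7, 47.0]] [132.1 132.1]
S pack [[492.6, -85.2, 110.0], [508.4, -16.5, 110.0], [606.0, -43.4, 110.0], [588.6, -107.8, 110.0]] [ 70.5 101.3  66.6  98.6]
-83.28337979321064
[ 0.54454859 -0.06662498  0.11      ]
```

```bash
cat >> h.py <<'E'
from scipy.spatial.transform import Rotation as R
CX=np.array([.110,.994,0]);CX/=np.linalg.norm(CX);CY=np.array([-CX[1],CX[0],0]);O=np.array([.5691,.063,0])
C=np.c_[CX,CY,[0,0,1]]
def c2w(p): return O+C@np.array(p,float)
def w2c(p): return C.T@(np.array(p)-O)
def Rt(tilt,yaw=0):
    # tool x=-cradle y, tool y=-cradle x, z down, then tilt about tool x
    B=np.c_[-CY,-CX,[0,0,-1]]
    return R.from_euler('z',yaw,degrees=True)*R.from_matrix(B)*R.from_euler('x',tilt,degrees=True)
def state():
    s=manip.sense();Rr=R.from_quat(s["eef_rot"]);p=s["tcp_pos"];tip=p+Rr.apply([0,0,.025])
    fr=tip+Rr.apply([0,-.0075,0])
    print("t",round(s["time"],2),"tcp",(p*1e3).round(1),"tip_c",(w2c(tip)*1e3).round(1),"front_c",(w2c(fr)*1e3).round(1),"F_c",(C.T@s["ft_force"]).round(2),"w",round(s["width"]*1e3,1))
    return s,p,Rr
def need(tip_c,tilt,yaw=0):
    "remaining tool-frame shift (mm) and turn (6deg units) to get fingertip center to tip_c (cradle, m)"
    s,p,Rr=state();Q=Rt(tilt,yaw);tp=c2w(tip_c)-Q.apply([0,0,.025])
    print("shift tool",(Rr.inv().apply(tp-p)*1e3).round(1),"turn",(np.degrees((Rr.inv()*Q).as_rotvec())/6).round(2))
E
python3 - <<'E'
from h import *
need((-.205,.009,.15),30)
for n,u,v,z in [("spool",314,123,.04),("mouse",431,245,.03),("meter",437,165,.04),("driver",157,250,.02)]: print(n,w("top",u,v,z).round(3))
print(camera_info("wrist")["world_to_cam"].round(3), -camera_info("wrist")["world_to_cam"][:3,:3].T@camera_info("wrist")["world_to_cam"][:3,3])
E
```

```text
t 0.1 tcp [293.4 579.3 242.6] tip_c [482.8 330.8 217.6] front_c [485.4 337.9 217.6] F_c [-0.07  0.64  0.63] w 92.8
shift tool [-542.7  547.1   72.2] turn [ 4.38  3.05 11.29]
spool [ 0.752 -0.065  0.04 ]
mouse [ 0.439 -0.361  0.03 ]
meter [ 0.643 -0.378  0.04 ]
driver [0.427 0.336 0.02 ]
[[ 0.451  0.893 -0.001 -0.65 ]
 [-0.865  0.436 -0.247  0.029]
 [-0.22   0.113  0.969 -0.388]
 [ 0.     0.     0.     1.   ]] [0.2331385  0.61103274 0.38204531]
```

Emit:
carry_out(commands=[-3, 39, 0, 0, 0, 0.58, -3, 39, 0, 0, 0, 0.58, -3, 39, 0, 0, 0, 0.58, -3, 39, 0, 0, 0, 0.58, -3, 39, 0, 0, 0, 0.58, -3, 39, 0, 0, 0, 0.58, -3, 39, 0, 0, 0, 0.58, -3, 39, 0, 0, 0, 0.58, -3, 39, 0, 0, 0, 0.58, -3, 39, 0, 0, 0, 0.58], jaw=50)

```text
time: 0.93
tcp_pos: [0.5576, 0.2968, 0.243]
eef_rot: [0.97, 0.243, -0.0, 0.0]
ft_force: [0.6, -0.4, 1.0]
width: 0.05
```

```bash
python3 -c "
from h import *
need((-.205,.009,.15),30)"
```

```text
t 0.93 tcp [557.6 296.8 243. ] tip_c [231.1  37.2 218. ] front_c [237.3  41.4 218. ] F_c [-0.35 -0.64  1.03] w 50.0
shift tool [-230.7  385.7   71.6] turn [4.85 1.51 5.61]
```

Emit:
carry_out(commands=[-8, 38, 0, 0, 0, 0.56, -8, 38, 0, 0, 0, 0.56, -8, 38, 0, 0, 0, 0.56, -8, 38, 0, 0, 0, 0.56, -8, 38, 0, 0, 0, 0.56, -8, 38, 0, 0, 0, 0.56, -8, 38, 0, 0, 0, 0.56, -8, 38, 0, 0, 0, 0.56, -8, 38, 0, 0, 0, 0.56, -8, 38, 0, 0, 0, 0.56])

```text
time: 1.77
tcp_pos: [0.5652, -0.086, 0.2432]
eef_rot: [0.999, -0.047, -0.0, 0.0]
ft_force: [1.2, -0.0, -0.5]
width: 0.0499
```

```bash
python3 -c "
from h import *
need((-.205,.009,.15),0)
need((-.205,.009,.15),30)"
```

```text
t 1.77 tcp [565.2 -86.  243.2] tip_c [-148.6  -12.5  218.2] front_c [-141.1  -12.4  218.2] F_c [ 0.09 -1.18 -0.48] w 49.9
shift tool [-22.4  56.1  68.3] turn [0.   0.   0.15]
t 1.77 tcp [565.2 -86.  243.2] tip_c [-148.6  -12.5  218.2] front_c [-141.1  -12.4  218.2] F_c [ 0.09 -1.18 -0.48] w 49.9
shift tool [-22.5  68.6  71.6] turn [5.   0.04 0.14]
```

Emit:
carry_out(commands=[-7.5, 23, 0, 0, 0, 0.15, -7.5, 23, 0, 0, 0, 0, -7.5, 23, 0, 0, 0, 0, 0, 0, 10, 1, 0, 0, 0, 0, 10, 1, 0, 0, 0, 0, 10, 1, 0, 0, 0, 0, 10, 1, 0, 0, 0, 0, 10, 1, 0, 0, 0, 0, 0, 0, 0, 0])

```text
time: 2.52
tcp_pos: [0.5345, -0.1448, 0.1911]
eef_rot: [0.964, -0.057, 0.011, -0.259]
ft_force: [-0.9, -1.9, -0.7]
width: 0.0497
```

```bash
python3 -c "
from h import *
need((-.205,.009,.018),30)
cv2.imwrite('pics/w1.png',read_camera('wrist'));cv2.imwrite('pics/t1.png',read_camera('top'))"
```

```text
t 2.52 tcp [ 534.5 -144.8  191.1] tip_c [-197.8   11.7  169.5] front_c [-191.3   11.6  173.2] F_c [-1.95  0.7  -0.75] w 49.7
shift tool [  3.9  82.  127.5] turn [-0.01  0.04 -0.09]
```

View pics/w1.png

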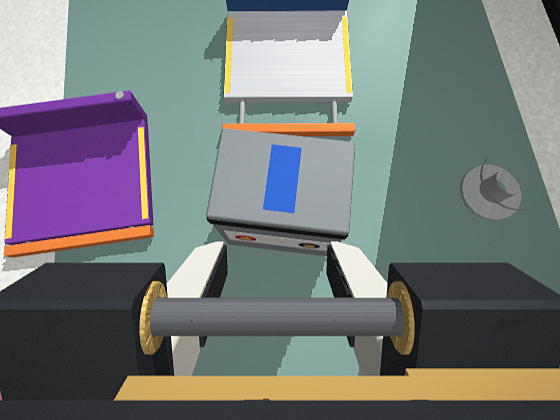

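View pics/t1.png

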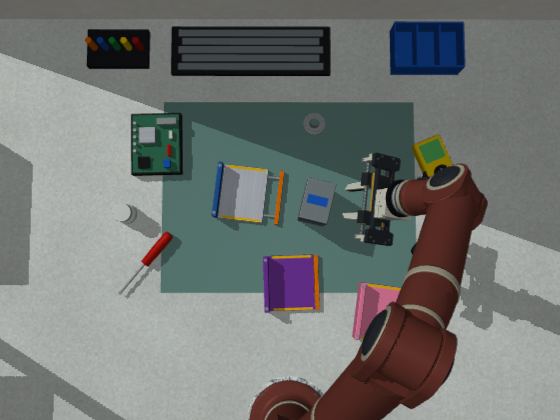

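The wrist view shows both fingertips at about (222,248) and (335,248), straddling the middle of the terminal face (red terminal at 245,238, black at 308,244). The top view agrees. I'm lowering behind the pack.

Emit:
carry_out(commands=[1, 16, 24, 0, 0, -0.05, 1, 16, 24, 0, 0, -0.05, 1, 16, 24, 0, 0, 0, 1, 16, 24, 0, 0, 0, 0, 13, 23, 0, 0, 0, 0, 5, 8, 0, 0, 0, 0, 0, 0, 0, 0, 0])

```text
time: 3.2
tcp_pos: [0.5409, -0.1461, 0.0434]
eef_rot: [0.965, -0.046, 0.014, -0.259]
ft_force: [0.2, -0.6, 1.2]
width: 0.0498
```

```bash
python3 -c "
from h import *
need((-.205,.009,.018),30)
cv2.imwrite('pics/w2.png',read_camera('wrist'));cv2.imwrite('pics/s2.png',read_camera('scene'))"
```

```text
t 3.2 tcp [ 540.9 -146.1   43.4] tip_c [-198.4    5.2   21.8] front_c [-191.9    5.3   25.5] F_c [-0.54 -0.29  1.23] w 49.8
shift tool [-4.1  7.5  0. ] turn [-0.01  0.05  0.14]
```

View pics/w2.png

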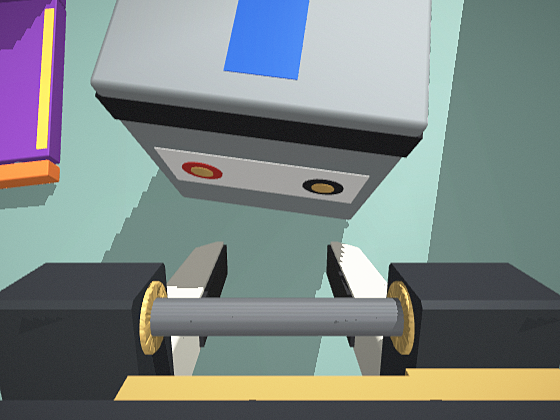

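View pics/s2.png

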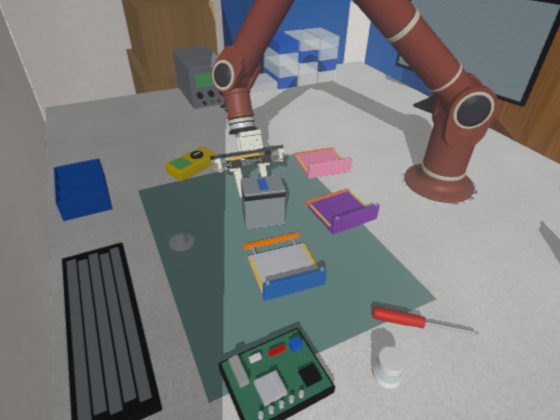

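Emit:
carry_out(commands=[-4, 1.5, 2.6, 0, 0, 0.14, 0, -2.6, 1.5, 0, 0, 0, 0, -2.6, 1.5, 0, 0, 0, 0, -2.6, 1.5, 0, 0, 0, 0, -2.6, 1.5, 0, 0, 0, 0, -2.6, 1.5, 0, 0, 0, 0, -2.6, 1.5, 0, 0, 0, 0, -2.6, 1.5, 0, 0, 0])

```text
time: 3.97
tcp_pos: [0.5396, -0.1267, 0.0413]
eef_rot: [0.964, -0.054, 0.013, -0.258]
ft_force: [-0.2, 0.7, 0.7]
width: 0.0498
```

```bash
python3 -c "
from h import *
need((-.15,.009,.018),30)"
```

```text
t 3.97 tcp [ 539.6 -126.7   41.3] tip_c [-179.3    8.5   19.7] front_c [-172.8    8.5   23.4] F_c [0.66 0.23 0.66] w 49.8
shift tool [ -0.6 -24.5  16.1] turn [-0.    0.01 -0.02]
```

Emit:
carry_out(commands=[0, -1.3, 0.75, 0, 0, 0, 0, -1.3, 0.75, 0, 0, 0, 0, -1.3, 0.75, 0, 0, 0, 0, -1.3, 0.75, 0, 0, 0, 0, -1.3, 0.75, 0, 0, 0, 0, -1.3, 0.75, 0, 0, 0, 0, -1.3, 0.75, 0, 0, 0, 0, -1.3, 0.75, 0, 0, 0])

```text
time: 4.63
tcp_pos: [0.5419, -0.1166, 0.0413]
eef_rot: [0.965, -0.055, 0.015, -0.257]
ft_force: [1.3, -4.2, 0.8]
width: 0.0499
```

Emit:
carry_out(commands=[0, -1.3, 0.75, 0, 0, 0, 0, -1.3, 0.75, 0, 0, 0, 0, -1.3, 0.75, 0, 0, 0, 0, -1.3, 0.75, 0, 0, 0, 0, -1.3, 0.75, 0, 0, 0, 0, -1.3, 0.75, 0, 0, 0, 0, -1.3, 0.75, 0, 0, 0, 0, -1.3, 0.75, 0, 0, 0])

```text
time: 5.3
tcp_pos: [0.5416, -0.1038, 0.0412]
eef_rot: [0.965, -0.054, 0.013, -0.258]
ft_force: [-0.2, -6.8, 2.9]
width: 0.0501
```

```bash
python3 -c "
from h import *
need((-.121,.009,.018),30)
cv2.imwrite('pics/t3.png',cv2.resize(read_camera('top')[145:245,200:400],None,fx=4,fy=4,interpolation=2))"
```

```text
t 5.3 tcp [ 541.6 -103.8   41.2] tip_c [-156.4    9.    19.5] front_c [-149.9    9.    23.3] F_c [-6.75 -0.56  2.89] w 50.1
shift tool [ -0.  -29.8  19. ] turn [ 0.01  0.02 -0.02]
```

View pics/t3.png

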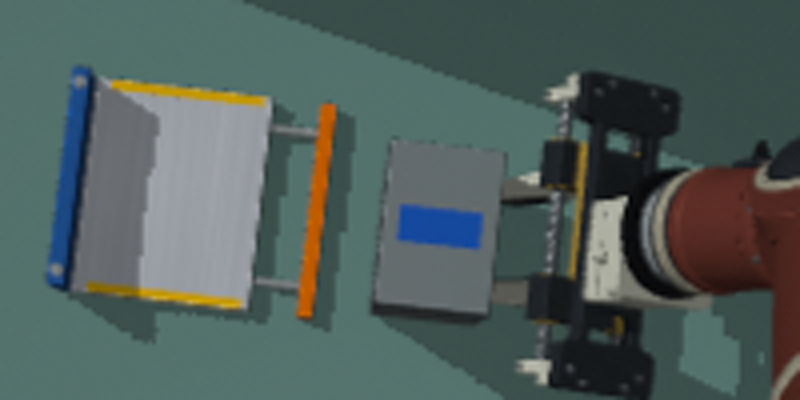

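The pack is now square to the cradle and sliding at about 6 N. About 37 mm remains to the bar.

Emit:
carry_out(commands=[0, -1.3, 0.75, 0, 0, 0, 0, -1.3, 0.75, 0, 0, 0, 0, -1.3, 0.75, 0, 0, 0, 0, -1.3, 0.75, 0, 0, 0, 0, -1.3, 0.75, 0, 0, 0, 0, -1.3, 0.75, 0, 0, 0, 0, -1.3, 0.75, 0, 0, 0, 0, -1.3, 0.75, 0, 0, 0, 0, -1.3, 0.75, 0, 0, 0, 0, -1.3, 0.75, 0, 0, 0])

```text
time: 6.18
tcp_pos: [0.5428, -0.089, 0.0412]
eef_rot: [0.965, -0.054, 0.013, -0.258]
ft_force: [-1.1, -5.5, 3.3]
width: 0.0501
```

Emit:
carry_out(commands=[0, -1.3, 0.75, 0, 0, 0, 0, -1.3, 0.75, 0, 0, 0, 0, -1.3, 0.75, 0, 0, 0, 0, -1.3, 0.75, 0, 0, 0, 0, -1.3, 0.75, 0, 0, 0, 0, -1.3, 0.75, 0, 0, 0, 0, -1.3, 0.75, 0, 0, 0, 0, -1.3, 0.75, 0, 0, 0])

```text
time: 6.85
tcp_pos: [0.544, -0.077, 0.0412]
eef_rot: [0.965, -0.054, 0.013, -0.258]
ft_force: [-0.3, -5.9, 3.5]
width: 0.0499
```

```bash
python3 -c "
from h import *
need((-.121,.009,.018),30)
cv2.imwrite('pics/t4.png',cv2.resize(read_camera('top')[145:245,200:400],None,fx=4,fy=4,interpolation=2))"
```

```text
t 6.85 tcp [544.  -77.   41.2] tip_c [-129.5    9.6   19.5] front_c [-123.     9.6   23.2] F_c [-5.88 -0.31  3.5 ] w 49.9
shift tool [ 0.5 -6.6  5.5] turn [ 0.01  0.03 -0.02]
```

View pics/t4.png

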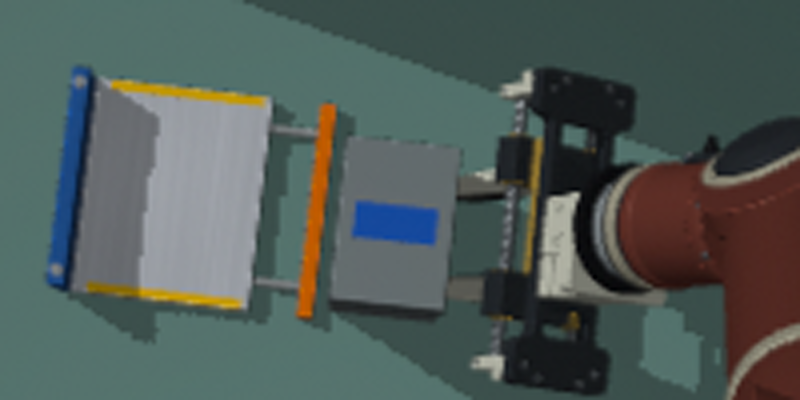

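Emit:
carry_out(commands=[0, -0.87, 0.5, 0, 0, 0, 0, -0.87, 0.5, 0, 0, 0, 0, -0.87, 0.5, 0, 0, 0, 0, -0.87, 0.5, 0, 0, 0, 0, -0.87, 0.5, 0, 0, 0])

```text
time: 7.32
tcp_pos: [0.5446, -0.072, 0.0412]
eef_rot: [0.965, -0.054, 0.013, -0.258]
ft_force: [-0.5, -5.6, 3.1]
width: 0.0499
```

Emit:
carry_out(commands=[0, -0.43, 0.25, 0, 0, 0, 0, -0.43, 0.25, 0, 0, 0, 0, -0.43, 0.25, 0, 0, 0])

```text
time: 7.57
tcp_pos: [0.5447, -0.0706, 0.0412]
eef_rot: [0.965, -0.054, 0.013, -0.258]
ft_force: [-1.4, -7.1, 2.8]
width: 0.0497
```

Emit:
carry_out(commands=[0, -0.43, 0.25, 0, 0, 0, 0, -0.43, 0.25, 0, 0, 0, 0, -0.43, 0.25, 0, 0, 0])

```text
time: 7.82
tcp_pos: [0.5449, -0.0691, 0.0412]
eef_rot: [0.965, -0.054, 0.013, -0.258]
ft_force: [-0.8, -6.3, 3.4]
width: 0.0501
```

```bash
python3 -c "
from h import *
need((-.121,.009,.018),30)"
```

```text
t 7.82 tcp [544.9 -69.1  41.2] tip_c [-121.5    9.6   19.5] front_c [-115.     9.6   23.3] F_c [-6.34  0.1   3.36] w 50.1
shift tool [0.5 0.3 1.6] turn [ 0.01  0.03 -0.02]
```

Emit:
carry_out(commands=[0, -0.43, 0.25, 0, 0, 0, 0, -0.43, 0.25, 0, 0, 0])

```text
time: 7.98
tcp_pos: [0.545, -0.0682, 0.0412]
eef_rot: [0.965, -0.054, 0.013, -0.258]
ft_force: [-1.0, -6.7, 4.0]
width: 0.0499
```

Emit:
carry_out(commands=[0, -0.43, 0.25, 0, 0, 0, 0, -0.43, 0.25, 0, 0, 0])

```text
time: 8.15
tcp_pos: [0.5451, -0.0679, 0.0411]
eef_rot: [0.965, -0.054, 0.013, -0.257]
ft_force: [-2.2, -7.7, 3.5]
width: 0.0501
```

Emit:
carry_out(commands=[0, -0.43, 0.25, 0, 0, 0])

```text
time: 8.23
tcp_pos: [0.545, -0.0678, 0.0411]
eef_rot: [0.965, -0.054, 0.013, -0.257]
ft_force: [-1.9, -9.3, 5.3]
width: 0.0501
```

Emit:
carry_out(commands=[0, -0.43, 0.25, 0, 0, 0])

```text
time: 8.32
tcp_pos: [0.545, -0.0678, 0.0411]
eef_rot: [0.965, -0.054, 0.013, -0.257]
ft_force: [-1.4, -9.1, 5.2]
width: 0.0502
```

Emit:
carry_out(commands=[0, 0, 0, 0, 0, 0, 0, 0, 0, 0, 0, 0, 0, 0, 0, 0, 0, 0, 0, 0, 0, 0, 0, 0])

```text
time: 8.65
tcp_pos: [0.545, -0.0678, 0.0411]
eef_rot: [0.965, -0.054, 0.013, -0.257]
ft_force: [-1.2, -9.4, 4.4]
width: 0.0499
```

```bash
python3 -c "
from h import *
state()
cv2.imwrite('pics/t5.png',cv2.resize(read_camera('top')[145:245,200:400],None,fx=4,fy=4,interpolation=2))"
```

```text
t 8.65 tcp [545.  -67.8  41.1] tip_c [-120.3    9.6   19.4] front_c [-113.8    9.5   23.2] F_c [-9.46  0.11  4.44] w 49.9
```

View pics/t5.png

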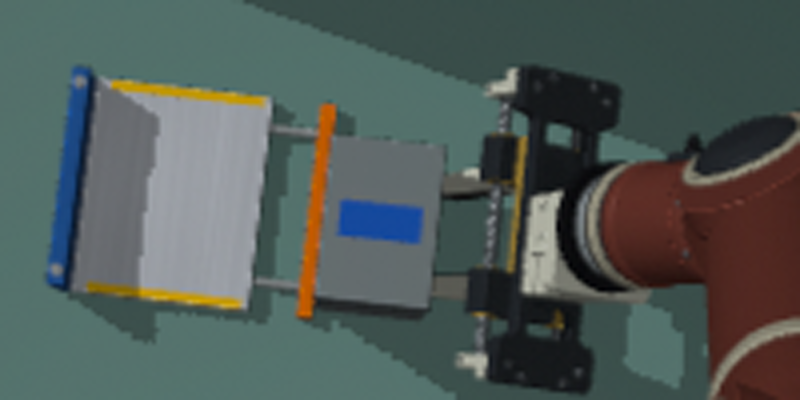

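Emit:
carry_out(commands=[0, 4.3, -2.5, 0, 0, 0, 0, 8.7, -5, 0, 0, 0, 0, 8.7, -5, 0, 0, 0, 0, -9, -15.5, 0, 0, 0, 0, -9, -15.5, 0, 0, 0, 0, -9, -15.5, 0, 0, 0, 0, -9, -15.5, 0, 0, 0, 0, 0, 0, 0, 0, 0])

```text
time: 9.37
tcp_pos: [0.5448, -0.0897, 0.1158]
eef_rot: [0.964, -0.053, 0.015, -0.259]
ft_force: [0.0, -0.6, -0.6]
width: 0.0503
```

```bash
python3 -c "
from h import *
need((-.125,.009,.091),30)
cv2.imwrite('pics/s6.png',cv2.resize(read_camera('scene')[100:310,200:350],None,fx=2.8,fy=2.8,interpolation=2))"
```

```text
t 9.37 tcp [544.8 -89.7 115.8] tip_c [-142.     7.3   94.2] front_c [-135.5    7.3   97.9] F_c [-0.63 -0.09 -0.61] w 50.3
shift tool [ -1.7 -13.1  11.2] turn [-0.01 -0.01  0.01]
```

View pics/s6.png

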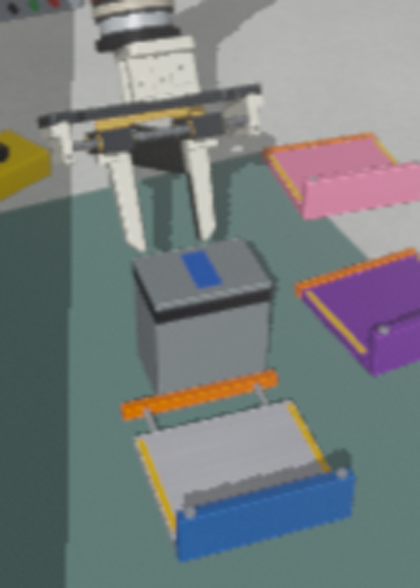

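Emit:
carry_out(commands=[-1.5, -1, 3.5, 0, 0, 0, 0, -2.6, 1.5, 0, 0, 0, 0, -2.6, 1.5, 0, 0, 0, 0, -2.6, 1.5, 0, 0, 0, 0, -2.6, 1.5, 0, 0, 0, 0, -1.3, 0.75, 0, 0, 0, 0, -1.3, 0.75, 0, 0, 0, 0, -1.3, 0.75, 0, 0, 0])

```text
time: 10.08
tcp_pos: [0.5444, -0.0708, 0.1104]
eef_rot: [0.964, -0.054, 0.013, -0.258]
ft_force: [-1.1, 0.4, -0.2]
width: 0.0504
```

Emit:
carry_out(commands=[0, -1.3, 0.75, 0, 0, 0, 0, -1.3, 0.75, 0, 0, 0, 0, -1.3, 0.75, 0, 0, 0, 0, -1.3, 0.75, 0, 0, 0])

```text
time: 10.42
tcp_pos: [0.5449, -0.0676, 0.1104]
eef_rot: [0.965, -0.055, 0.014, -0.257]
ft_force: [-2.4, -6.5, 5.0]
width: 0.0499
```

```bash
python3 -c "
from h import *
state()"
```

```text
t 10.42 tcp [544.9 -67.6 110.4] tip_c [-120.     9.7   88.7] front_c [-113.5    9.7   92.5] F_c [-6.7   1.66  4.96] w 49.9
```

Emit:
carry_out(commands=[0, -1.2, -0.5, 0, 0, 0, 0, -1.2, -0.5, 0, 0, 0])

```text
time: 10.58
tcp_pos: [0.5448, -0.0655, 0.1123]
eef_rot: [0.965, -0.055, 0.014, -0.257]
ft_force: [-1.9, -4.6, 0.7]
width: 0.0499
```

Emit:
carry_out(commands=[0, -1.2, -0.3, 0, 0, 0, 0, -1.2, -0.3, 0, 0, 0])

```text
time: 10.75
tcp_pos: [0.5452, -0.0629, 0.1142]
eef_rot: [0.965, -0.055, 0.013, -0.258]
ft_force: [-1.8, -4.3, 2.2]
width: 0.05
```

```bash
python3 -c "
from h import *
state()"
```

```text
t 10.75 tcp [545.2 -62.9 114.2] tip_c [-115.3    9.9   92.5] front_c [-108.8    9.9   96.3] F_c [-4.5   1.31  2.17] w 50.0
```

The pack is tipping at about 4.5 N. I'm following the arc, forward and slightly up.

Emit:
carry_out(commands=[0, -1.8, 0, 0, 0, 0, 0, -1.8, 0, 0, 0, 0, 0, -1.8, 0, 0, 0, 0, 0, -1.8, 0, 0, 0, 0, 0, -1.8, 0, 0, 0, 0])

```text
time: 11.17
tcp_pos: [0.5462, -0.0553, 0.1192]
eef_rot: [0.965, -0.054, 0.014, -0.258]
ft_force: [-2.3, -5.3, 4.8]
width: 0.05
```

Emit:
carry_out(commands=[0, -1.8, 0.2, 0, 0, 0, 0, -1.8, 0.2, 0, 0, 0, 0, -1.8, 0.2, 0, 0, 0, 0, -1.8, 0.2, 0, 0, 0, 0, -1.8, 0.2, 0, 0, 0])

```text
time: 11.58
tcp_pos: [0.5474, -0.047, 0.1235]
eef_rot: [0.965, -0.054, 0.014, -0.258]
ft_force: [-2.5, -5.1, 7.8]
width: 0.0499
```

```bash
python3 -c "
from h import *
state()
cv2.imwrite('pics/s7.png',cv2.resize(read_camera('scene')[100:310,200:350],None,fx=2.8,fy=2.8,interpolation=2))"
```

```text
t 11.58 tcp [547.4 -47.  123.5] tip_c [-99.2   9.4 101.9] front_c [-92.7   9.4 105.6] F_c [-5.35  1.89  7.78] w 49.9
```

View pics/s7.png

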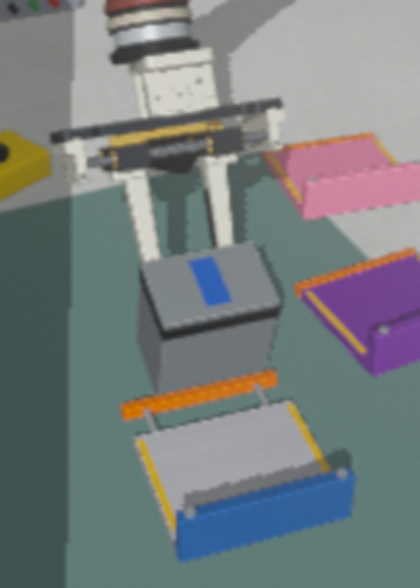

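Emit:
carry_out(commands=[0, -2, -0.6, 0, 0, 0, 0, -2, -0.6, 0, 0, 0, 0, -2, -0.6, 0, 0, 0, 0, -2, -0.3, 0, 0, 0])

```text
time: 11.97
tcp_pos: [0.548, -0.0389, 0.1282]
eef_rot: [0.964, -0.054, 0.013, -0.259]
ft_force: [0.1, -2.1, -0.6]
width: 0.0502
```

Emit:
carry_out(commands=[0, -2, -0.2, 0, 0, 0, 0, -2, -0.2, 0, 0, 0, 0, -2, -0.2, 0, 0, 0, 0, -2, 0, 0, 0, 0])

```text
time: 12.3
tcp_pos: [0.5486, -0.0327, 0.1327]
eef_rot: [0.964, -0.054, 0.013, -0.259]
ft_force: [-0.2, -1.5, -0.0]
width: 0.0496
```

```bash
python3 -c "
from h import *
state()"
```

```text
t 12.3 tcp [548.6 -32.7 132.7] tip_c [-84.9   9.9 111.1] front_c [-78.4   9.9 114.8] F_c [-1.47 -0.   -0.03] w 49.6
```

Emit:
carry_out(commands=[0, -2, 0.3, 0, 0, 0, 0, -2, 0.3, 0, 0, 0, 0, -2, 0.4, 0, 0, 0, 0, -2, 0.4, 0, 0, 0, 0, -2, 0.5, 0, 0, 0, 0, -2, 0.5, 0, 0, 0])

```text
time: 12.8
tcp_pos: [0.55, -0.0214, 0.1367]
eef_rot: [0.964, -0.054, 0.013, -0.259]
ft_force: [0.1, -0.9, -0.4]
width: 0.0503
```

Emit:
carry_out(commands=[0, -2, 0.6, 0, 0, 0, 0, -2, 0.7, 0, 0, 0, 0, -2, 0.8, 0, 0, 0, 0, -2, 0.9, 0, 0, 0, 0, -2, 1, 0, 0, 0, 0, -2, 1, 0, 0, 0])

```text
time: 13.3
tcp_pos: [0.5514, -0.0085, 0.1383]
eef_rot: [0.964, -0.054, 0.013, -0.259]
ft_force: [0.3, 0.1, 0.2]
width: 0.05
```

```bash
python3 -c "
from h import *
state()
cv2.imwrite('pics/s8.png',cv2.resize(read_camera('scene')[100:310,200:350],None,fx=2.8,fy=2.8,interpolation=2))"
```

```text
t 13.3 tcp [551.4  -8.5 138.3] tip_c [-60.5   9.8 116.7] front_c [-54.    9.7 120.4] F_c [ 0.17 -0.24  0.15] w 50.0
```

View pics/s8.png

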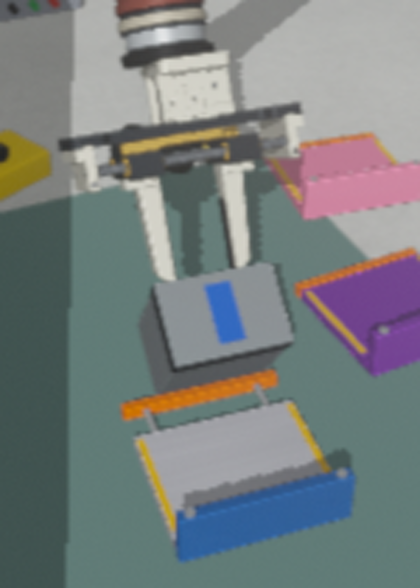

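Emit:
carry_out(commands=[0, -1.8, 1, 0, 0, 0, 0, -1.8, 1, 0, 0, 0, 0, -1.8, 1, 0, 0, 0, 0, -1.8, 1, 0, 0, 0, 0, -1.8, 1, 0, 0, 0, 0, -1.8, 1, 0, 0, 0, 0, 0, 0, 0, 0, 0, 0, 0, 0, 0, 0, 0])

```text
time: 14.02
tcp_pos: [0.5527, 0.0036, 0.1385]
eef_rot: [0.964, -0.054, 0.013, -0.259]
ft_force: [-0.0, -0.0, 0.1]
width: 0.0502
```

```bash
python3 -c "
from h import *
state()
cv2.imwrite('pics/s9.png',cv2.resize(read_camera('scene')[100:310,200:350],None,fx=2.8,fy=2.8,interpolation=2))"
```

```text
t 14.02 tcp [552.7   3.6 138.5] tip_c [-48.3   9.8 116.9] front_c [-41.8   9.8 120.6] F_c [-0.02  0.03  0.06] w 50.2
```

View pics/s9.png

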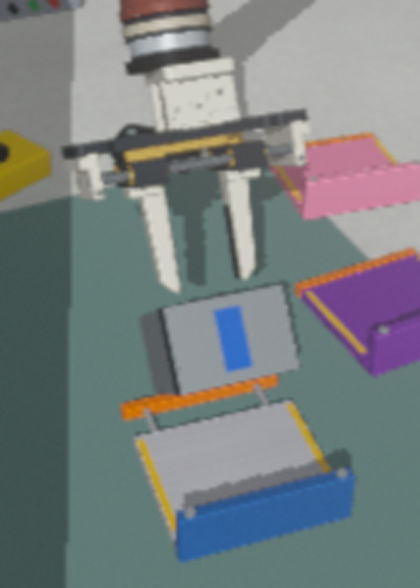

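Emit:
carry_out(commands=[0, 0, 0, 0, 0, 0, 0, 0, 0, 0, 0, 0, 0, 0, 0, 0, 0, 0])

```text
time: 14.32
tcp_pos: [0.5528, 0.0032, 0.1385]
eef_rot: [0.964, -0.054, 0.013, -0.258]
ft_force: [-0.1, -0.6, 0.2]
width: 0.0499
```

```bash
python3 -c "
from h import *
state()
cv2.imwrite('pics/s10.png',cv2.resize(read_camera('scene')[100:310,200:350],None,fx=2.8,fy=2.8,interpolation=2))
cv2.imwrite('pics/t10.png',cv2.resize(read_camera('top')[145:245,200:400],None,fx=4,fy=4,interpolation=2))"
```

```text
t 14.32 tcp [552.8   3.2 138.5] tip_c [-48.7   9.7 116.8] front_c [-42.2   9.7 120.6] F_c [-0.58  0.02  0.21] w 49.9
```

View pics/s10.png

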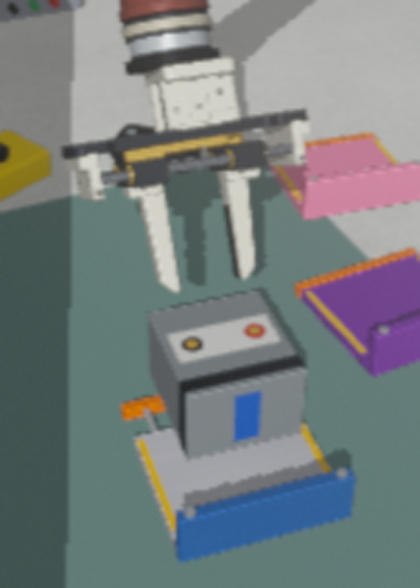

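View pics/t10.png

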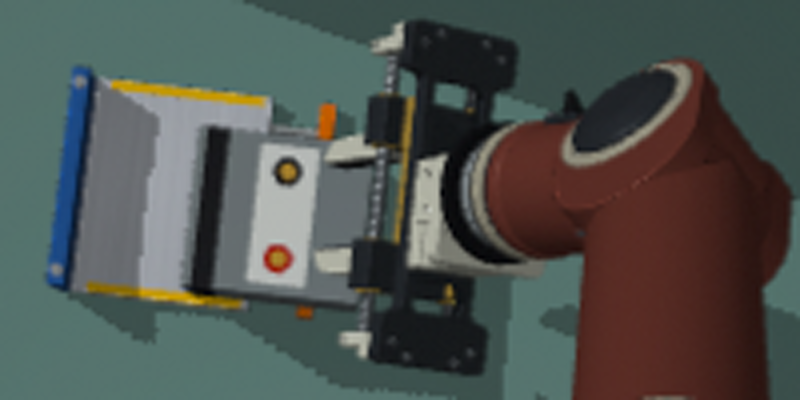

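The pack lies on its back with the terminal panel up. I'm backing off behind it to measure.

Emit:
carry_out(commands=[0, 26, -15, 0, 0, 0, 0, 26, -15, 0, 0, 0, 0, 0, 0, 0, 0, 0, 0, 0, 0, 0, 0, 0])

```text
time: 14.75
tcp_pos: [0.5461, -0.059, 0.1383]
eef_rot: [0.965, -0.056, 0.014, -0.258]
ft_force: [0.5, 0.7, 0.5]
width: 0.0499
```

```bash
python3 -c "
from h import *
need((-.080,.009,.035),30)
cv2.imwrite('pics/t11.png',cv2.resize(read_camera('top')[145:245,200:350],None,fx=5,fy=5,interpolation=2))"
```

```text
t 14.75 tcp [546.1 -59.  138.3] tip_c [-111.3    9.4  116.6] front_c [-104.8    9.3  120.3] F_c [ 0.8  -0.43  0.52] w 49.9
shift tool [ 0.4 13.6 86.3] turn [ 0.02 -0.01 -0.06]
```

View pics/t11.png

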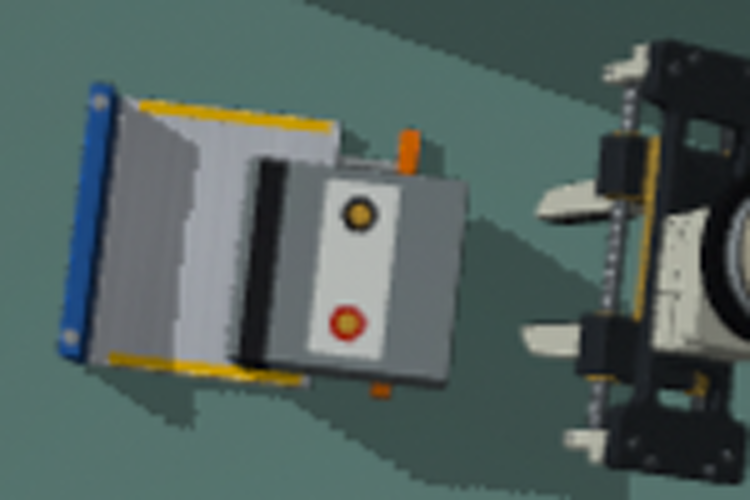

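```bash
python3 -c "
from h import *
for u,v in [(252,158),(468,180),(449,381),(237,362)]:
    print((w2c(w('top',(u+.5)/5-.5+200,(v+.5)/5-.5+145,.082))*1e3).round(1))"
```

```text
[ 37.3 -34.6  82. ]
[-69.7 -35.4  82. ]
[-71.1  64.2  82. ]
[33.  66.3 82. ]
```

```bash
python3 -c "
from h import *
im=read_camera('scene'); cv2.imwrite('pics/s11.png',cv2.resize(im[165:305,220:350],None,fx=4,fy=4,interpolation=2))
need((-.093,.014,.035),30)"
```

```text
t 14.85 tcp [546.1 -55.4 138.6] tip_c [-107.7    9.9  116.9] front_c [-101.2    9.9  120.7] F_c [ 0.57 -0.33  0.34] w 49.9
shift tool [-3.9 28.3 78.3] turn [-0.01  0.02 -0.01]
```

View pics/s11.png

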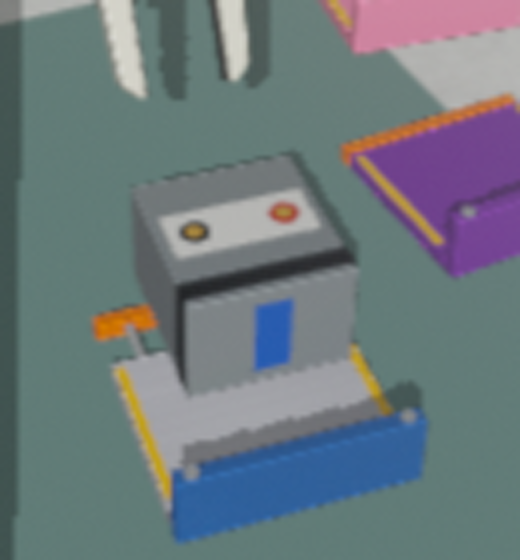

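```bash
python3 -c "
from h import *
for u,v,z in [(292,152,82),(357,262,82),(180,295,82),(133,188,82),(188,394,12),(354,344,12)]:
    print((w2c(w('scene',(u+.5)/4-.5+220,(v+.5)/4-.5+165,z/1e3))*1e3).round(1))"
```

```text
[-71.  65.  82.]
[33.8 63.6 82. ]
[ 28.1 -37.6  82. ]
[-68.  -35.9  82. ]
[ 35.6 -36.   12. ]
[28.9 68.5 12. ]
```

Emit:
carry_out(commands=[-2, 7, 20, 0, 0, 0, -2, 7, 20, 0, 0, 0, 0, 7, 20, 0, 0, 0, 0, 7, 18, 0, 0, 0, 0, 0, 0, 0, 0, 0])

```text
time: 15.27
tcp_pos: [0.5414, -0.038, 0.0542]
eef_rot: [0.964, -0.053, 0.01, -0.26]
ft_force: [-0.4, 0.1, 0.9]
width: 0.0502
```

```bash
python3 -c "
from h import *
need((-.083,.014,.035),30)
cv2.imwrite('pics/t12.png',cv2.resize(read_camera('top')[145:245,200:350],None,fx=5,fy=5,interpolation=2))"
```

```text
t 15.27 tcp [541.4 -38.   54.2] tip_c [-90.8  16.6  32.6] front_c [-84.3  16.6  36.4] F_c [0.03 0.45 0.9 ] w 50.2
shift tool [ 2.4 -8.   1.9] turn [-0.03  0.08 -0.02]
```

View pics/t12.png

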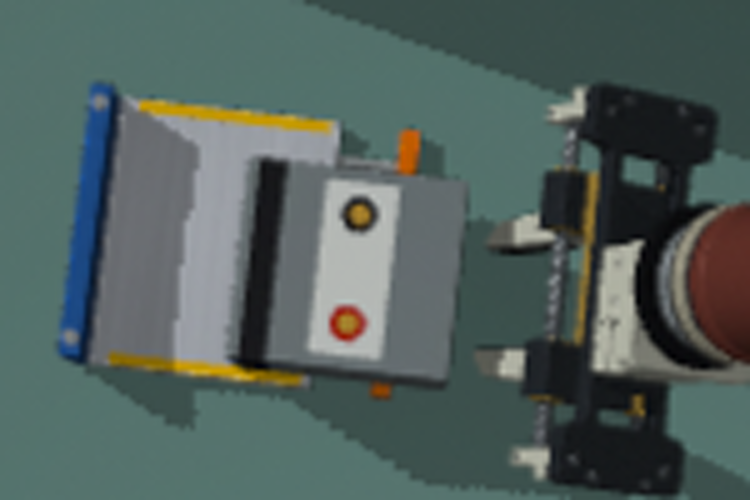

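Emit:
carry_out(commands=[0.5, -1.8, 1, 0, 0, 0, 0.5, -1.8, 1, 0, 0, 0, 0.5, -1.8, 1, 0, 0, 0, 0.5, -1.8, 1, 0, 0, 0, 0, -1.3, 0.75, 0, 0, 0, 0, -1.3, 0.75, 0, 0, 0, 0, -1.3, 0.75, 0, 0, 0, 0, -1.3, 0.75, 0, 0, 0])

```text
time: 15.98
tcp_pos: [0.5472, -0.0271, 0.0572]
eef_rot: [0.964, -0.054, 0.013, -0.258]
ft_force: [0.0, 0.6, -0.1]
width: 0.0497
```

Emit:
carry_out(commands=[0.2, -1.3, 0.6, 0, 0, 0, 0.2, -1.3, 0.6, 0, 0, 0, 0.2, -1.3, 0.6, 0, 0, 0, 0.2, -1.3, 0.6, 0, 0, 0])

```text
time: 16.32
tcp_pos: [0.548, -0.0248, 0.0571]
eef_rot: [0.965, -0.055, 0.014, -0.256]
ft_force: [-2.5, -6.8, 3.6]
width: 0.0501
```

```bash
python3 -c "
from h import *
state()"
```

```text
t 16.32 tcp [548.  -24.8  57.1] tip_c [-77.2  11.3  35.4] front_c [-70.7  11.3  39.1] F_c [-6.98  1.69  3.59] w 50.1
```

Emit:
carry_out(commands=[0.28, -1.3, 0.7, 0, 0, 0, 0.28, -1.3, 0.7, 0, 0, 0, 0.28, -1.3, 0.7, 0, 0, 0, 0.28, -1.3, 0.7, 0, 0, 0])

```text
time: 16.65
tcp_pos: [0.5501, -0.0192, 0.0572]
eef_rot: [0.965, -0.055, 0.014, -0.256]
ft_force: [-3.1, -5.4, 0.9]
width: 0.0504
```

Emit:
carry_out(commands=[0.28, -1.3, 0.7, 0, 0, 0, 0.28, -1.3, 0.7, 0, 0, 0, 0.28, -1.3, 0.7, 0, 0, 0, 0.28, -1.3, 0.7, 0, 0, 0, 0.28, -1.3, 0.7, 0, 0, 0, 0.28, -1.3, 0.7, 0, 0, 0])

```text
time: 17.15
tcp_pos: [0.5529, -0.0104, 0.0573]
eef_rot: [0.965, -0.055, 0.014, -0.256]
ft_force: [-1.2, -4.7, 0.4]
width: 0.0501
```

```bash
python3 -c "
from h import *
state()
cv2.imwrite('pics/t13.png',cv2.resize(read_camera('top')[145:245,200:350],None,fx=5,fy=5,interpolation=2))"
```

```text
t 17.15 tcp [552.9 -10.4  57.3] tip_c [-62.4   8.   35.6] front_c [-55.9   8.   39.3] F_c [-4.81  0.7   0.37] w 50.1
```

View pics/t13.png

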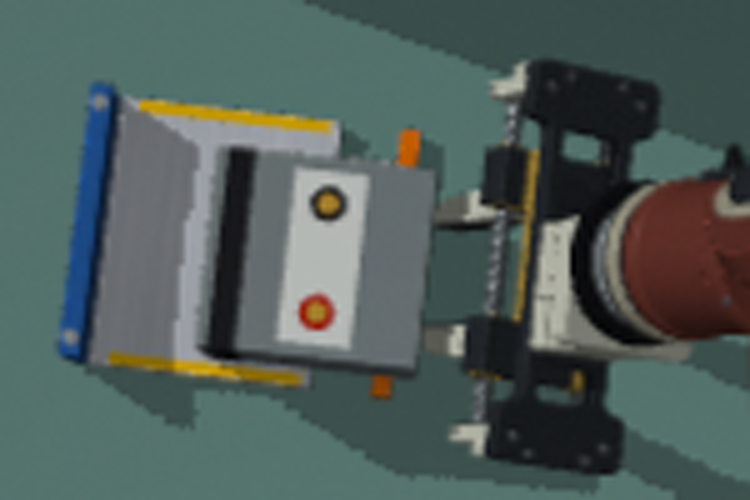

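Emit:
carry_out(commands=[0.28, -1.3, 0.7, 0, 0, 0, 0.28, -1.3, 0.7, 0, 0, 0, 0.28, -1.3, 0.7, 0, 0, 0, 0.28, -1.3, 0.7, 0, 0, 0, 0.28, -1.3, 0.7, 0, 0, 0, 0.28, -1.3, 0.7, 0, 0, 0, 0.28, -1.3, 0.7, 0, 0, 0, 0.28, -1.3, 0.7, 0, 0, 0, 0.28, -1.3, 0.7, 0, 0, 0, 0.28, -1.3, 0.7, 0, 0, 0])

```text
time: 18.03
tcp_pos: [0.5573, 0.0073, 0.0584]
eef_rot: [0.964, -0.054, 0.013, -0.258]
ft_force: [-0.2, -3.5, -2.6]
width: 0.0502
```

```bash
python3 -c "
from h import *
state()"
```

```text
t 18.03 tcp [557.3   7.3  58.4] tip_c [-44.2   5.6  36.8] front_c [-37.7   5.6  40.5] F_c [-3.53 -0.17 -2.57] w 50.2
```

Emit:
carry_out(commands=[0.28, -1.3, 0.7, 0, 0, 0, 0.28, -1.3, 0.7, 0, 0, 0, 0.28, -1.3, 0.7, 0, 0, 0, 0.28, -1.3, 0.7, 0, 0, 0, 0.28, -1.3, 0.7, 0, 0, 0, 0.28, -1.3, 0.7, 0, 0, 0, 0.28, -1.3, 0.7, 0, 0, 0, 0.28, -1.3, 0.7, 0, 0, 0, 0.28, -1.3, 0.7, 0, 0, 0, 0.28, -1.3, 0.7, 0, 0, 0])

```text
time: 18.87
tcp_pos: [0.5619, 0.0216, 0.0589]
eef_rot: [0.964, -0.054, 0.013, -0.258]
ft_force: [-1.1, -2.7, -1.5]
width: 0.0499
```

```bash
python3 -c "
from h import *
state()
cv2.imwrite('pics/t14.png',cv2.resize(read_camera('top')[145:245,200:350],None,fx=5,fy=5,interpolation=2))"
```

```text
t 18.87 tcp [561.9  21.6  58.9] tip_c [-29.5   2.7  37.2] front_c [-23.    2.6  41. ] F_c [-2.82  0.84 -1.52] w 49.9
```

View pics/t14.png

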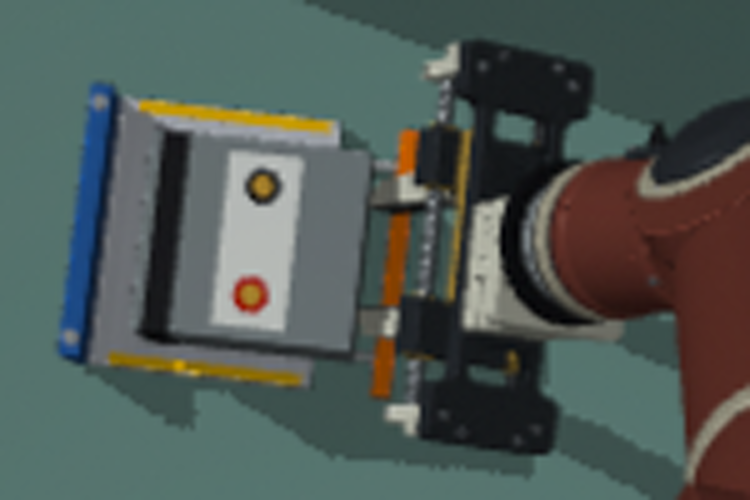

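Emit:
carry_out(commands=[0.25, -1.3, 0.85, 0, 0, 0, 0.25, -1.3, 0.85, 0, 0, 0, 0.25, -1.3, 0.85, 0, 0, 0, 0.25, -1.3, 0.8, 0, 0, 0, 0.25, -1.3, 0.75, 0, 0, 0, 0.25, -1.3, 0.75, 0, 0, 0, 0, -1.3, 0.75, 0, 0, 0, 0, -1.3, 0.75, 0, 0, 0, 0, -1.3, 0.75, 0, 0, 0, 0, -1.3, 0.75, 0, 0, 0, 0, -1.3, 0.75, 0, 0, 0])

```text
time: 19.83
tcp_pos: [0.5658, 0.0375, 0.0588]
eef_rot: [0.964, -0.054, 0.014, -0.258]
ft_force: [-1.2, -4.0, 0.1]
width: 0.0497
```

Emit:
carry_out(commands=[0, -0.87, 0.5, 0, 0, 0, 0, -0.87, 0.5, 0, 0, 0, 0, -0.87, 0.5, 0, 0, 0, 0, -0.87, 0.5, 0, 0, 0, 0, -0.87, 0.5, 0, 0, 0])

```text
time: 20.25
tcp_pos: [0.5663, 0.0424, 0.0588]
eef_rot: [0.964, -0.054, 0.014, -0.258]
ft_force: [-0.9, -6.0, 0.0]
width: 0.05
```

```bash
python3 -c "
from h import *
state()
cv2.imwrite('pics/t15.png',cv2.resize(read_camera('top')[145:245,200:350],None,fx=5,fy=5,interpolation=2))"
```

```text
t 20.25 tcp [566.3  42.4  58.8] tip_c [-8.3  0.5 37.1] front_c [-1.8  0.5 40.9] F_c [-6.04  0.21  0.02] w 50.0
```

View pics/t15.png

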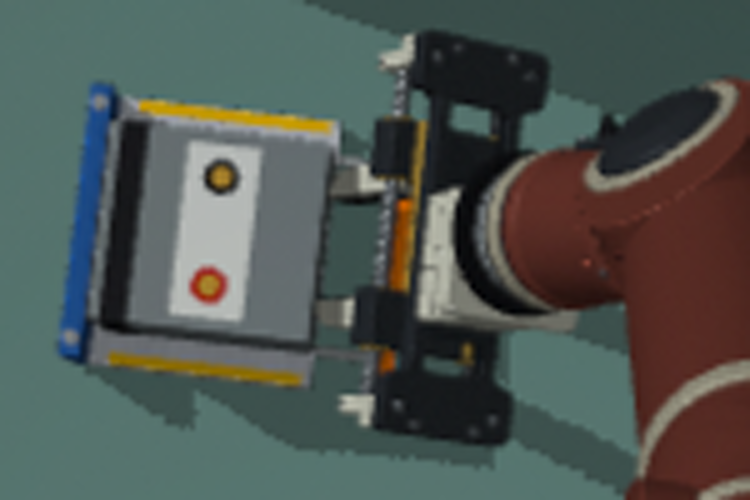

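Emit:
carry_out(commands=[0, -0.6, 0.35, 0, 0, 0, 0, -0.6, 0.35, 0, 0, 0, 0, -0.6, 0.35, 0, 0, 0, 0, -0.6, 0.35, 0, 0, 0])

```text
time: 20.63
tcp_pos: [0.5666, 0.0451, 0.0588]
eef_rot: [0.964, -0.054, 0.014, -0.258]
ft_force: [-0.7, -6.2, 0.9]
width: 0.0498
```

Emit:
carry_out(commands=[0, -0.43, 0.25, 0, 0, 0, 0, -0.43, 0.25, 0, 0, 0, 0, -0.43, 0.25, 0, 0, 0])

```text
time: 20.88
tcp_pos: [0.5667, 0.0466, 0.0588]
eef_rot: [0.964, -0.054, 0.014, -0.258]
ft_force: [-1.3, -5.9, 1.1]
width: 0.0497
```

Emit:
carry_out(commands=[0, -0.43, 0.25, 0, 0, 0, 0, -0.43, 0.25, 0, 0, 0, 0, -0.43, 0.25, 0, 0, 0])

```text
time: 21.13
tcp_pos: [0.5668, 0.047, 0.0587]
eef_rot: [0.965, -0.055, 0.014, -0.257]
ft_force: [-2.0, -7.5, 3.7]
width: 0.0499
```

```bash
python3 -c "
from h import *
state()"
```

```text
t 21.13 tcp [566.8  47.   58.7] tip_c [-3.7  0.5 37. ] front_c [ 2.8  0.5 40.8] F_c [-7.66  1.12  3.68] w 49.9
```

Contact with the fence: motion stalls and the force climbs. I'll press slightly more to square it, then hold.

Emit:
carry_out(commands=[0, -0.5, 0.1, 0, 0, 0, 0, -0.5, 0, 0, 0, 0])

```text
time: 21.3
tcp_pos: [0.5668, 0.047, 0.0588]
eef_rot: [0.965, -0.055, 0.014, -0.257]
ft_force: [-1.6, -8.7, 2.1]
width: 0.0501
```

Emit:
carry_out(commands=[0, -0.3, 0, 0, 0, 0, 0, -0.3, 0, 0, 0, 0, 0, 0, 0, 0, 0, 0])

```text
time: 21.55
tcp_pos: [0.5668, 0.0471, 0.0588]
eef_rot: [0.965, -0.055, 0.014, -0.256]
ft_force: [-2.4, -9.2, 1.2]
width: 0.0499
```

```bash
python3 -c "
from h import *
state()
cv2.imwrite('pics/t16.png',cv2.resize(read_camera('top')[145:245,200:350],None,fx=5,fy=5,interpolation=2))"
```

```text
t 21.55 tcp [566.8  47.1  58.8] tip_c [-3.7  0.5 37.1] front_c [ 2.8  0.5 40.9] F_c [-9.45  1.35  1.22] w 49.9
```

View pics/t16.png

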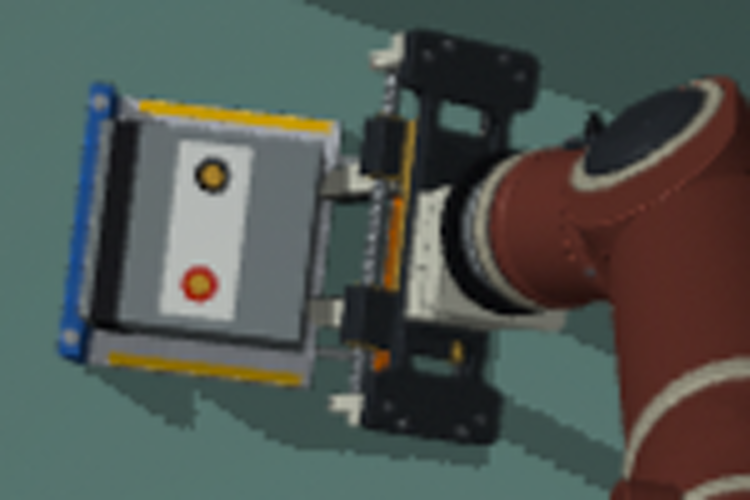

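Emit:
carry_out(commands=[0, 2, -1, 0, 0, 0, 0, 4.3, -2.5, 0, 0, 0, 0, 13, -7.5, 0, 0, 0, 0, 26, -15, 0, 0, 0, 0, 26, -15, 0, 0, 0, 0, 0, -30, 0, 0, 0, 0, 0, -30, 0, 0, 0, 0, 0, 0, 0, 0, 0, 0, 0, 0, 0, 0, 0])

```text
time: 22.35
tcp_pos: [0.5549, -0.0621, 0.1125]
eef_rot: [0.964, -0.054, 0.015, -0.259]
ft_force: [-0.0, 0.6, -0.4]
width: 0.0499
```

```bash
python3 -c "
from h import *
state()
cv2.imwrite('pics/tf.png',read_camera('top'))
cv2.imwrite('pics/t17.png',cv2.resize(read_camera('top')[145:245,200:350],None,fx=5,fy=5,interpolation=2))
cv2.imwrite('pics/s17.png',cv2.resize(read_camera('scene')[165:305,220:350],None,fx=4,fy=4,interpolation=2))"
```

```text
t 22.35 tcp [554.9 -62.1 112.5] tip_c [-113.4    0.3   90.9] front_c [-106.9    0.3   94.6] F_c [ 0.61  0.08 -0.42] w 49.9
```

View pics/t17.png

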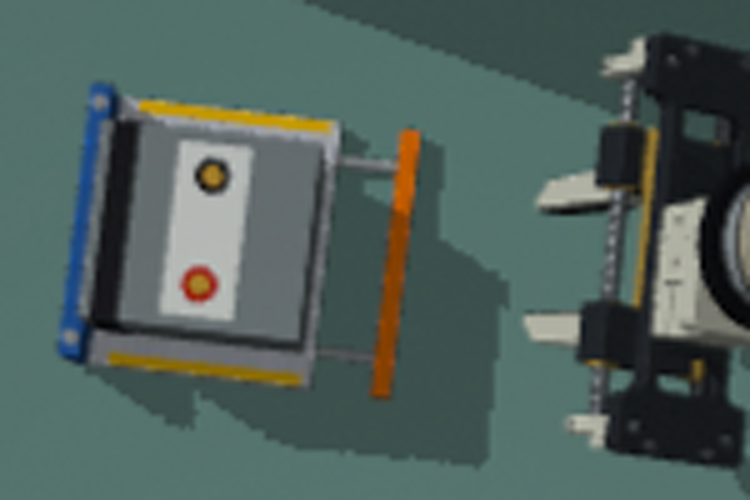

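View pics/s17.png

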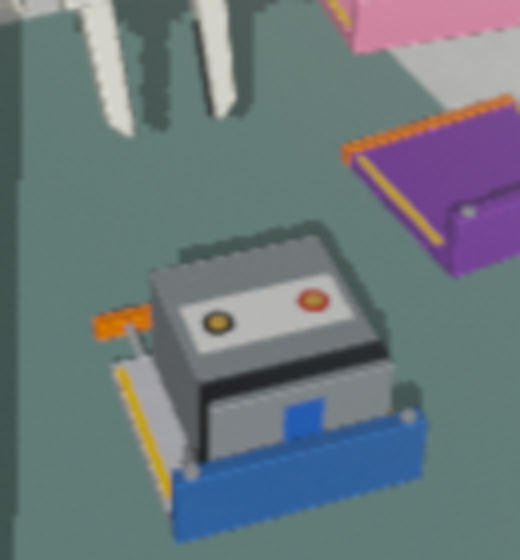

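View pics/tf.png

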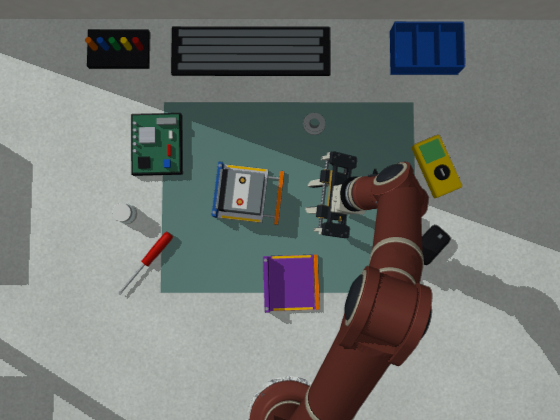

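```bash
python3 -c "
from h import *
print('top')
for u,v in [(106,121),(327,139),(304,347),(83,326)]:
    print((w2c(w('top',(u+.5)/5-.5+200,(v+.5)/5-.5+145,.082))*1e3).round(1))
print('scene')
for u,v in [(320,236),(394,362),(206,406),(151,271)]:
    print((w2c(w('scene',(u+.5)/4-.5+220,(v+.5)/4-.5+165,.082))*1e3).round(1))
print('fence pts'); 
for u,v in [(115,86),(84,358)]: print((w2c(w('top',(u+.5)/5-.5+200,(v+.5)/5-.5+145,.047))*1e3).round(1))
im=read_camera('top')[160:230,205:275]; cv2.imwrite('pics/z.png',cv2.resize(im,None,fx=8,fy=8,interpolation=2))"
```

```text
top
[110.9 -44.9  82. ]
[  1.6 -48.   82. ]
[ 1.3 55.4 82. ]
[110.   57.1  82. ]
scene
[ 6.7 52.3 82. ]
[111.5  51.7  82. ]
[109.4 -49.9  82. ]
[  4.6 -46.9  82. ]
fence pts
[113.  -68.6  47. ]
[112.1  70.4  47. ]
```

View pics/z.png

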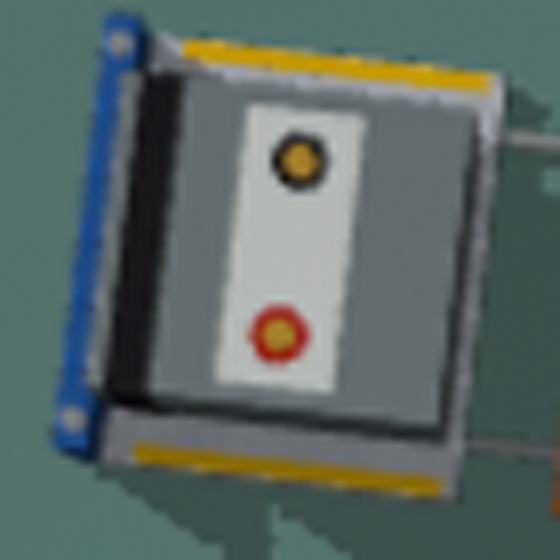

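```bash
python3 -c "
from h import *
state(); print(ticket.job_done())"
```

```text
t 22.55 tcp [553.4 -59.6 110.3] tip_c [-111.1    2.2   88.6] front_c [-104.6    2.2   92.4] F_c [ 0.33  0.24 -0.14] w 49.9
the job is handed in; nothing more can be done
None
```

The pack lies home in the test cradle, on its back with the terminal panel up, and the job is handed in at about 22.5 s. No verdict is reported, so the results below are my own measurements.

**What I did**
- **Slide:** I pushed low with both fingers, which squared the pack to the cradle. It slid at about 6 N until its foot stopped on the orange bar, about 43 mm in front of the deck. I held it there at about 9.5 N for 0.4 s or so.
- **Tip:** I pushed high on the terminal face, at about 4.5 N to start it and about 10 N at the most. It went over the bar and landed on its back.
- **Push home:** I slid the lying pack to the blue fence, easing it about 12 mm sideways toward the middle line. It stalled firmly against the fence at about 9.5 N, then I backed off.

**Last checks**
- **Position:** the pack centre measures about x = 57 mm, y = +4 mm, and square within about 1 degree, in both the top and scene cameras. My own frame puts the fence face at 112.5 mm where it should be 115 mm, so x is probably nearer 59 mm.
- **Force:** no reading exceeded about 11 N, but I only read the force at the end of each move call.
- **Bystanders and robot:** the other things look unmoved in the top view, and the robot is clear with no contact force.

**One disagreement:** after tipping, the pack overhung the bar's front by about 27 mm instead of the expected 12 mm, so it slipped back as it fell. The slide home made that up.

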